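# Check a pH electrode's glass against the inspection lamp

### The job

Hang the inspection lamp by its handle on the hook of the rod stand, lit face turned away from the rod, and let go of it. Then draw the pH electrode (the probe with the glass shaft) out of its holder and hold it up for inspection, tilted about 45 degrees with the bulb end down and the bulb a few centimetres in front of the lamp's lit face, touching nothing else. Finish while holding it still there, and leave the other probes, the bottle and the beaker where they are.

Things in the scene. Friction and masses are not known exactly. Their poses are not given: they have to be found in the camera images.
- lamp_mid (a point): Loose cordless LED inspection lamp standing on the bench, 0.3 kg: grey housing 28 mm deep (x) by 108 mm wide (y) by 84 mm tall with black rubber corners (36 x 118 x 87 mm over all), carrying a rigid steel bar handle over its top (136 mm wide over its side bars). This point is half-way up the whole lamp (80 mm above its underside, 75 mm below the handle bar's axis). Axes: -x out of the white lit face (cooling fins on the opposite side), y along the handle bar, z up.
- lamp_handle (a point): Middle of the lamp's handle bar: a round horizontal bar 12 mm thick along y, straight over 96 mm (48 mm either way from here), its axis 155 mm above the lamp's underside. The opening below the bar is 62 mm high, down to the housing, and 112 mm wide. Same axes as the lamp.
- lamp_face (a point): Centre of the lamp's white lit face, 88 mm wide (y) by 62 mm high (z), 111 mm below the handle bar's axis and 16 mm in front of it; its light goes towards -x of this point.
- lamp: The lamp itself, origin under its middle.
- hook_stand: Fixed laboratory rod stand: steel base plate 200 x 130 x 10 mm lying mostly under the hook, rod 12 mm thick and 410 mm tall standing at the origin, boss head (30 x 26 x 34 mm) at 270 mm holding a hook of 8 mm round bar that points to -x of this body, falls gently outwards and turns up at its end.
- hook_seat (a point): Where a hung handle bar rests: the place of the axis of a 12 mm bar lying across the hook, 95 mm out from the rod's axis (along -x of this point) and 268 mm above the bench. The hook's own bar is 8 mm thick with its underside 14 mm below this point; its upturned end stands 28 mm farther out and its top reaches 14 mm above this point.
- hook_rod (a point): Point on the rod's axis level with the hook seat; same axes (-x along the hook).
- holder_mid (a point): Fixed electrode stand: an arm whose top face is at this height (165 mm), with three through holes 15.5 mm wide in a row along y at -50, 0 and +50 mm from this point (the middle hole's mouth); the arm's end is 38 mm deep (x) by 146 mm (y) by 16 mm thick. Its rod, 12 mm thick and 182 mm tall, stands 100 mm from the holes on the +x side, on a white base plate 14 mm thick.
- electrode_mid (a point): The pH electrode, loose, 70 g, hanging upright by its collar in one of the three holes (which one varies); told by its glass shaft. Straight and round, 172 mm long: glass shaft 12 mm thick with a round bulb at the lower end, black collar 22 mm across and 6 mm high resting on the arm, above it a black cap 18 mm thick and 42 mm high, by which it is gripped. This point is half-way along; z points along it towards the cap.
- electrode_cap (a point): Centre of the electrode's cap, 27 mm above the arm's top face while it hangs; the cap reaches 21 mm above and below this point, the bulb's lowest point is 151 mm below it along the electrode.
- electrode_bulb (a point): Centre of the electrode's glass bulb (6 mm radius), 145 mm from the cap's centre.
- electrode: The electrode itself, origin on its axis under the collar.
- temp_probe: Bystander: temperature probe in another hole, told by its 5 mm steel shaft and slim 10 mm cap, 38 mm high above the arm. Origin under its collar.
- cond_probe: Bystander: conductivity probe in another hole, told by its black 13 mm shaft and short wide cap (24 mm thick, 34 mm high above the arm). Origin under its cap.
- buffer_bottle_mid (a point): Bystander: white bottle with black cap, 58 mm across and 115 mm tall, on the bench; half-way up.
- beaker_mid (a point): Bystander: glass beaker 68 mm across and 70 mm tall on the bench; half-way up.

How it is judged:
On the way, in this order (a step that is already met when the one before it is completed fails the run):
1. the lamp hangs by its handle on the hook, lit face away from the rod, let go (x of lamp_handle in the frame of hook_seat between -0.03 and 0.06 m and y of lamp_handle in the frame of hook_seat between -0.045 and 0.045 m and z of lamp_handle in the frame of hook_seat between -0.03 and 0.03 m and contact force between lamp and hook_stand above 1 N and contact force between lamp and the fingers below 0.1 N and angle between lamp_mid's own z axis and vertical below 0.35 rad and x of hook_rod in the frame of lamp_mid above 0.02 m and linear speed of lamp below 0.05 m/s), for 0.2 s.
2. the electrode is drawn up out of its hole (height (world z) of electrode_bulb above 0.155 m and contact force between electrode and the fingers above 0.5 N), for 0.05 s.
At the end, for the whole second after the job is handed in: Lamp at rest on the hook (bar lying across it, lamp upright within 20 deg), lit face away from the rod, released. Electrode held still, 30 to 60 deg from upright, bulb down, 15 to 150 mm before the lit face, within 50 mm of its centre up and across, touching nothing else. Bystanders in place (all of step 1 and contact force between electrode and the fingers above 0.5 N and angle between electrode_mid's own z axis and vertical between 0.52 and 1.05 rad and x of electrode_bulb in the frame of lamp_face between -0.15 and -0.015 m and y of electrode_bulb in the frame of lamp_face between -0.055 and 0.055 m and z of electrode_bulb in the frame of lamp_face between -0.05 and 0.05 m and height (world z) of electrode_bulb above 0.08 m and contact force between electrode and lamp below 0.1 N and contact force between electrode and hook_stand below 0.1 N and linear speed of electrode below 0.03 m/s and distance of each of temp_probe, cond_probe from where it was at the start of the episode below 0.02 m and distance of each of buffer_bottle_mid, beaker_mid from where it was at the start of the episode below 0.03 m); the arm keeps its last pose, push and grip.
It fails at once if another probe is pulled or knocked out of its place (distance of any of temp_probe, cond_probe from where it was at the start of the episode above 0.03 m).
It fails at once if the bottle or the beaker is knocked away (distance of any of buffer_bottle_mid, beaker_mid from where it was at the start of the episode above 0.04 m).
It fails at once if the glass electrode strikes the lamp or the rod stand (contact force between electrode and lamp above 5 N or contact force between electrode and hook_stand above 5 N).
It also fails if it takes over 61 s, if anything falls off the work surface, if the arm or the gripper's body presses on something with over 40 N, if the wrist force passes 120 N, or if a joint passes its speed limit or range.

### The arm

A 6-joint arm with a two-finger parallel gripper is mounted at the origin on the work surface. World frame = base frame: x ahead of the robot, y to its left, z up, the work surface at z = 0. Lengths are in m, angles in rad, forces in N, time in s.
With the tool pointing down it reaches from about 0.35 to 0.775 m from the base axis. Payload 5.5 kg.
Tool frame: the origin (TCP) lies midway between the tips of the shut fingers; the grasp point (between the pads) lies 19 mm behind it; z points along the fingers, y is the line along which they close (so a half turn about z gives the same grasp; the last joint's range is limited). The gripper opens to 85 mm and grips with 20 to 120 N. Pads are 22 mm wide; open, the fingers measure 114 mm over their backs; the gripper's body (76 mm by 85 mm) begins 54 mm behind the grasp point. The pads swing forward as they close: fully open they stand 13 mm farther back than shut.
Start: joints at [1.161, 0.313, 0.046, 1.304, 0, 1.431], TCP at [0.153, 0.554, 0.193] pointing down, gripper open.
Joint ranges: [-2.76, 2.76], [-0.86, 1.69], [-1.03, 1.26], [-2.2, 2.34], [-1.47, 1.5], [-3.14, 3.14]. Speed limits (rad/s): [2.57, 2.57, 3.14, 3.14, 3.14, 3.14].

### API

Orientations are given as a unit quaternion [w, x, y, z].
In Python, from workcell import telemetry, imaging, env gives the robot as it stands. The module is installed in compiled form; this text tells all that it offers.
- The arm moves only by the tool step_arm, never from a script. Its argument "moves" is a list of rows, each a list of 3 entries, a list of its own where there are three numbers: the shift along the tool's x, y, z in mm, then the turn, a rotation vector about the tool's x, y, z in rad, then the finger opening in mm, from 0 to 85.4. A call has 1 to 8 rows; each row is the pose to reach, as a shift and turn from the pose commanded when the call began, along the tool's axes at that moment; what a row does not reach only later rows make up. A row lasts 1/12 s, in which the tool goes at most 41.7 mm and 7.16 degrees, less where a joint would pass 70% of its speed; a pose out of reach is approached as far as the arm can. A call with a gripper value outside its range is refused whole. The fingers move at their own pace and stop on an object; "grip_force" is the grip in N (left out, the last holds). Time passes only in rows, so rows that repeat a pose let the fingers close. It gives the time, the measured TCP pose, the force, the opening and the grip force at its end, in the units of the state.
- telemetry.get_state(): the state, without advancing time (a new reading comes with each control period).
- imaging.read_camera(name): name is "scene" or "top" or "wrist"; returns the picture (420x560x3 uint8, red, green, blue); there is no depth.
- imaging.camera_params(name): a dict with "camera_matrix" (3x3 intrinsics, pixels), "D" ([k1, k2, p1, p2, k3] as OpenCV has them; the pictures are not rectified), "pose" (4x4, takes a point from camera to world coordinates). Camera axes: x right, y up, looking along -z (the intrinsics and any distortion apply to the point x, -y, -z); pixel columns grow to the right and rows downward; lengths in m; the calibration is good to about 2 mm. A picture is of the moment at which its call begins: read the wrist's pose just before it. camera_params takes no time and is no camera call; for the wrist camera it gives the pose at the moment of the call.
- env.hand_in(): hands the job in; it is judged then, once.
The state is a dict: "clock": time; "joint_pos": joint angles; "qvel": joint speeds; "tau": joint torques, N m; "tcp_pos": TCP position; "orientation": TCP orientation; "wrist_force": force on the tool from outside, world axes, zero at the start; "ft_torque": the same for the moment, N m; "finger_gap": finger opening in m; "grip_force": force on a finger pad.
Only numpy, scipy, OpenCV 4.12 (cv2) and the standard library are available. Lean on these libraries where they do the work, as an engineer would, in place of code of your own. Each camera call takes 0.05 s, during which the arm holds its last target. There are 200 camera calls.

## Working session

There is one attempt and no reset: what is moved stays moved. The work goes in short steps, Python scripts to look and compute and a tool call to move; the robot and the scene stay as the last step left them, time stands still between calls to the robot, and variables do not carry over. Pictures are saved under pics/ and viewed, at most 10 in all, crops included, and the job is handed in when it is done.

Besides the shell and the picture viewer there is one more tool, called by a JSON object that holds its "method" and its "body", one argument or row to a line. step_arm: Moves the arm, as the interface text tells. Its arguments: {"type":"object","properties":{"moves":{"type":"array"},"grip_force":{"type":"number"}},"required":["moves"]}

```bash
mkdir -p pics; python3 - <<'E'
from workcell import telemetry, imaging, env
import cv2,numpy as np
for n in ["scene","top"]:
    im=imaging.read_camera(n); cv2.imwrite(f"pics/{n}0.png",im[:,:,::-1])
for n in ["scene","top","wrist"]:
    p=imaging.camera_params(n); print(n,np.round(p["camera_matrix"],1).tolist(),np.round(p["D"],4),np.round(p["pose"],3).tolist())
s=telemetry.get_state();print(s["clock"],s["tcp_pos"],s["orientation"])
E
```

```text
scene [[460.6, 0.0, 284.0], [0.0, 460.6, 207.9], [0.0, 0.0, 1.0]] [-0.1464  0.      0.      0.      0.    ] [[0.233, -0.63, 0.74, 1.398], [0.972, 0.135, -0.191, -0.174], [0.021, 0.764, 0.644, 0.821], [0.0, 0.0, 0.0, 1.0]]
top [[514.3, 0.0, 272.7], [0.0, 514.3, 210.7], [0.0, 0.0, 1.0]] [-0.194  0.     0.     0.     0.   ] [[-0.008, 0.998, -0.057, 0.56], [-1.0, -0.008, -0.005, -0.005], [-0.006, 0.057, 0.998, 1.656], [0.0, 0.0, 0.0, 1.0]]
wrist [[365.0, 0.0, 279.0], [0.0, 365.0, 206.6], [0.0, 0.0, 1.0]] [-0.0259  0.      0.      0.      0.    ] [[0.266, -0.912, -0.312, 0.072], [0.964, 0.252, 0.087, 0.578], [-0.001, -0.323, 0.946, 0.373], [0.0, 0.0, 0.0, 1.0]]
0.1 [0.15306977 0.55371816 0.19211161] [-2.10461450e-04  1.34488041e-01  9.90914889e-01 -7.77839676e-04]
```

View pics/scene0.png

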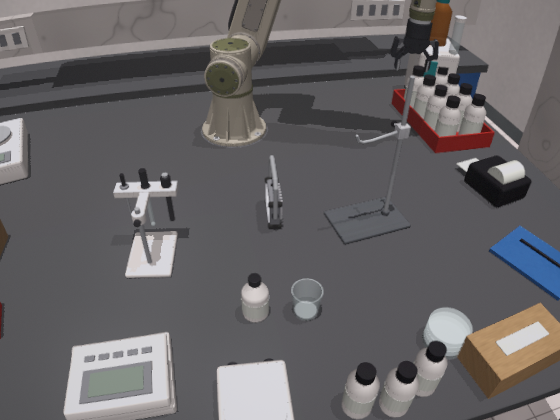

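View pics/top0.png

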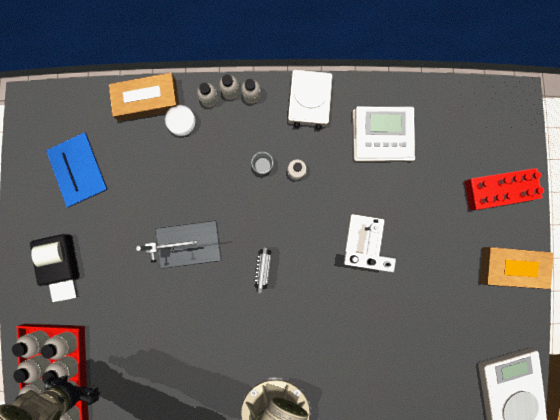

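```bash
cat > h.py <<'E'
import cv2,numpy as np
from workcell import telemetry, imaging, env
from scipy.spatial.transform import Rotation as R
def ray(n,uv,P=None):
    p=P or imaging.camera_params(n)
    q=cv2.undistortPoints(np.array([[uv]],float),np.array(p["camera_matrix"]),np.array(p["D"]))[0,0]
    T=np.array(p["pose"]); d=T[:3,:3]@np.array([q[0],-q[1],-1]); return T[:3,3],d/np.linalg.norm(d)
def plane(n,uv,z,P=None):
    o,d=ray(n,uv,P); return o+d*(z-o[2])/d[2]
def tri(*rays):
    A=np.zeros((3,3));b=np.zeros(3)
    for o,d in rays:
        M=np.eye(3)-np.outer(d,d);A+=M;b+=M@o
    x=np.linalg.solve(A,b); return x,max(np.linalg.norm((np.eye(3)-np.outer(d,d))@(x-o)) for o,d in rays)
def proj(n,X,P=None):
    p=P or imaging.camera_params(n);T=np.array(p["pose"]);c=T[:3,:3].T@(np.array(X)-T[:3,3])
    return cv2.projectPoints(np.array([[c[0],-c[1],-c[2]]]),np.zeros(3),np.zeros(3),np.array(p["camera_matrix"]),np.array(p["D"]))[0].ravel()
E
python3 - <<'E'
import cv2,numpy as np
s=cv2.imread("pics/scene0.png");t=cv2.imread("pics/top0.png")
a=cv2.resize(s[120:250,105:425],None,fx=2.5,fy=2.5,interpolation=cv2.INTER_CUBIC)
b=cv2.resize(t[205:300,130:405],None,fx=2.9,fy=2.9,interpolation=cv2.INTER_CUBIC)
b=cv2.copyMakeBorder(b,0,0,0,800-b.shape[1],cv2.BORDER_CONSTANT) if b.shape[1]<800 else b[:,:800]
cv2.imwrite("pics/c0.png",np.vstack([a,b]));print(a.shape,b.shape)
E
```

```text
(325, 800, 3) (276, 800, 3)
```

View pics/c0.png

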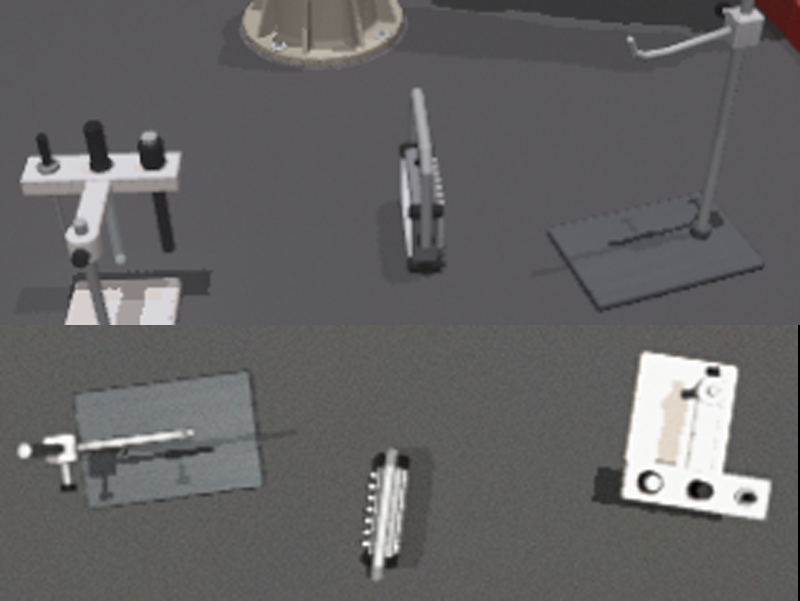

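```bash
python3 - <<'E'
from h import *
S=lambda x,y: ray("scene",(105+x/2.5,120+y/2.5))
T=lambda x,y: ray("top",(130+x/2.9,205+(y-325)/2.9))
for n,a,b in [("bar far",(417,94),(376,575)),("bar near",(426,153),(391,453)),("hook tip",(632,40),(192,433)),("rod bottom",(702,232),None),("boss",(743,25),(62,447)),
 ("cap mid",(94,126),(700,488)),("cap cond",(150,136),(650,482)),("cap temp",(43,138),(745,497))]:
    if b: x,e=tri(S(*a),T(*b)); print(n,np.round(x,3),round(e,4))
t=lambda x,y,z: np.round(plane("top",(130+x/2.9,205+(y-325)/2.9),z),3)
print("rodtop@.41",t(25,450,.41),"boss@.287",t(62,447,.287),"bar",t(376,575,.161),t(391,453,.161),"tip",t(192,433,.282),"cap",t(700,488,.213))
print("rod base",np.round(plane("scene",(105+702/2.5,120+232/2.5),.01),3))
print("base plate",t(75,395,.01),t(248,372,.01),t(262,486,.01),t(90,507,.01))
E
```

```text
bar far [0.41  0.044 0.141] 0.0009
bar near [0.534 0.027 0.156] 0.0001
hook tip [0.556 0.212 0.274] 0.0025
boss [0.542 0.334 0.269] 0.0002
cap mid [ 0.497 -0.277  0.209] 0.0015
cap cond [ 0.503 -0.229  0.194] 0.0004
cap temp [ 0.487 -0.325  0.196] 0.0025
rodtop@.41 [0.542 0.332 0.41 ] boss@.287 [0.543 0.33  0.287] bar [0.412 0.042 0.161] [0.534 0.027 0.161] tip [0.555 0.208 0.282] cap [ 0.498 -0.274  0.213]
rod base [0.545 0.335 0.01 ]
base plate [0.597 0.382 0.01 ] [0.622 0.188 0.01 ] [0.495 0.173 0.01 ] [0.472 0.366 0.01 ]
```

```bash
cat >> h.py <<'E'
def down(psi): 
    c,s=np.cos(psi),np.sin(psi); return np.array([[-s,c,0],[c,s,0],[0,0,-1.]])
def cur():
    s=telemetry.get_state(); q=s["orientation"]; return np.array(s["tcp_pos"]),R.from_quat([q[1],q[2],q[3],q[0]]).as_matrix(),s
def go(pos,Rm=None):
    p,C,s=cur(); Rm=C if Rm is None else Rm
    d=C.T@(np.array(pos)-p)*1000; r=R.from_matrix(C.T@Rm).as_rotvec()
    print("t",round(s["clock"],2),"p",np.round(p,4),"shift",np.round(d,1),"turn",np.round(r,3),"rows",max(np.linalg.norm(d)/41.7,np.degrees(np.linalg.norm(r))/7.16))
E
python3 -c "
from h import *
go([.442,.04,.33],down(np.radians(82.5)))"
```

```text
t 0.1 p [0.1531 0.5537 0.1921] shift [-415.4 -418.3 -137.3] turn [-0.002 -0.    -0.139] rows 14.515828104293597
```

{"method": "step_arm", "body": {
  "moves": [
    [[0,0,-40],[0,0,0],85],
    [[0,0,-80],[0,0,0],85],
    [[0,0,-120],[0,0,0],85],
    [[-415,-418,-137],[0,0,-0.139],85],
    [[-415,-418,-137],[0,0,-0.139],85],
    [[-415,-418,-137],[0,0,-0.139],85],
    [[-415,-418,-137],[0,0,-0.139],85],
    [[-415,-418,-137],[0,0,-0.139],85]
  ]
}}

```text
clock: 0.77
tcp_pos: [0.2553, 0.3715, 0.3186]
orientation: [-0.0, 0.065, 0.998, -0.0]
wrist_force: [1.3, 0.3, -0.0]
finger_gap: 0.085
grip_force: 0.0
```

```bash
python3 -c "
from h import *
go([.442,.04,.33],down(np.radians(82.5)))"
```

```text
t 0.77 p [0.2553 0.3715 0.3186] shift [-228.1 -304.6  -11.3] turn [-0.    -0.     0.001] rows 9.129212023186765
```

{"method": "step_arm", "body": {
  "moves": [
    [[-228,-305,-11],[0,0,0],85],
    [[-228,-305,-11],[0,0,0],85],
    [[-228,-305,-11],[0,0,0],85],
    [[-228,-305,-11],[0,0,0],85],
    [[-228,-305,-11],[0,0,0],85],
    [[-228,-305,-11],[0,0,0],85],
    [[-228,-305,-11],[0,0,0],85],
    [[-228,-305,-11],[0,0,0],85]
  ]
}}

```text
clock: 1.43
tcp_pos: [0.4183, 0.0806, 0.3285]
orientation: [0.0, 0.065, 0.998, 0.0]
wrist_force: [0.6, 2.0, 0.3]
finger_gap: 0.085
grip_force: 0.0
```

{"method": "step_arm", "body": {
  "moves": [
    [[-30,-20,0],[0,0,0],60],
    [[-30,-20,0],[0,0,0],60],
    [[-30,-20,0],[0,0,0],60],
    [[-30,-20,0],[0,0,0],60]
  ]
}}

```text
clock: 1.77
tcp_pos: [0.4445, 0.059, 0.328]
orientation: [-0.001, 0.066, 0.998, 0.0]
wrist_force: [-0.5, 0.1, 0.4]
finger_gap: 0.06
grip_force: 0.0
```

```bash
python3 - <<'E'
from h import *
go([.442,.04,.30],down(np.radians(82.5)))
P=imaging.camera_params("wrist");im=imaging.read_camera("wrist");cv2.imwrite("pics/w1.png",im[:,:,::-1])
import pickle;pickle.dump(P,open("w1.pkl","wb"))
for X in [(.41,.044,.155),(.534,.027,.155)]: print(proj("wrist",X,P))
E
```

```text
t 1.77 p [0.4445 0.059  0.328 ] shift [ -0.  -19.1  28. ] turn [ 0.    -0.002 -0.001] rows 0.8138540779718629
[257.0036612  139.15354262]
[258.67564909 256.39118136]
```

View pics/w1.png

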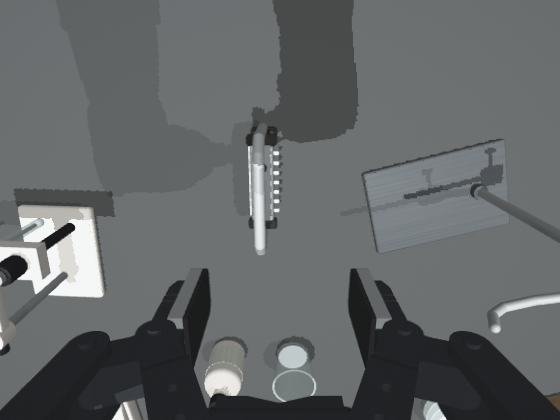

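```bash
python3 - <<'E'
from h import *
import pickle;P=pickle.load(open("w1.pkl","rb"))
im=cv2.imread("pics/w1.png",0)
for r in (165,190,215,240): print(r,im[r,250:275].tolist())
a=ray("scene",(105+426/2.5,120+153/2.5));b=ray("top",(130+391/2.9,205+(453-325)/2.9));w=ray("wrist",(260.5,251),P)
print(tri(a,b,w),tri(a,w),tri(b,w))
E
```

```text
165 [196, 138, 151, 183, 213, 224, 232, 211, 161, 159, 188, 200, 180, 135, 70, 68, 110, 128, 128, 129, 126, 146, 145, 115, 129]
190 [218, 168, 148, 161, 182, 200, 211, 220, 223, 215, 202, 191, 173, 150, 123, 119, 125, 125, 126, 127, 125, 150, 155, 124, 194]
215 [160, 152, 128, 150, 175, 207, 221, 229, 236, 236, 228, 221, 209, 185, 147, 123, 124, 125, 124, 124, 124, 125, 142, 120, 97]
240 [113, 113, 113, 108, 142, 188, 214, 224, 230, 233, 230, 224, 215, 197, 167, 123, 94, 104, 113, 113, 113, 113, 113, 113, 113]
(array([0.53103346, 0.02791272, 0.15275602]), np.float64(0.0027408584246470112)) (array([0.5288673 , 0.02873525, 0.15259978]), np.float64(0.0008908194155352484)) (array([0.5335338 , 0.02768027, 0.14264153]), np.float64(0.000788851072124062))
```

```bash
python3 - <<'E'
from h import *
import pickle;P=pickle.load(open("w1.pkl","rb"))
a=plane("wrist",(258,190),.155,P);b=plane("wrist",(259.3,240),.155,P);print(a,b,np.degrees(np.arctan2(*(b-a)[:2]))) 
E
python3 -c "
from h import *
go([.442,.0385,.136],down(np.radians(82.5)))"
```

```text
[0.46056098 0.03735829 0.155     ] [0.51509433 0.03051454 0.155     ] 97.15303723536893
t 1.82 p [0.4444 0.0595 0.3283] shift [ -0.6 -21.2 192.3] turn [ 0.    -0.001  0.001] rows 4.639907674428746
```

{"method": "step_arm", "body": {
  "moves": [
    [[0,-20,0],[0,0,0],60],
    [[0,-20,40],[0,0,0],60],
    [[0,-20,80],[0,0,0],60],
    [[0,-20,120],[0,0,0],60],
    [[0,-20,160],[0,0,0],60],
    [[0,-20,192],[0,0,0],60],
    [[0,-20,192],[0,0,0],60],
    [[0,-20,192],[0,0,0],60]
  ]
}}

```text
clock: 2.48
tcp_pos: [0.4405, 0.0404, 0.1361]
orientation: [-0.002, 0.064, 0.998, 0.0]
wrist_force: [-0.2, -0.5, -0.0]
finger_gap: 0.0601
grip_force: 0.0
```

{"method": "step_arm", "body": {
  "grip_force": 100,
  "moves": [
    [[0,0,0],[0,0,0],5],
    [[0,0,0],[0,0,0],5],
    [[0,0,0],[0,0,0],5],
    [[0,0,0],[0,0,0],5],
    [[0,0,0],[0,0,0],5],
    [[0,0,0],[0,0,0],5],
    [[0,0,0],[0,0,0],5],
    [[0,0,0],[0,0,0],5]
  ]
}}

```text
clock: 3.15
tcp_pos: [0.4426, 0.039, 0.1366]
orientation: [0.0, 0.065, 0.998, 0.0]
wrist_force: [0.7, -0.0, 0.7]
finger_gap: 0.0054
grip_force: 0.0
```

```bash
python3 - <<'E'
from h import *
w=imaging.read_camera("wrist");s=imaging.read_camera("scene")
a=cv2.resize(s[120:240,210:350],None,fx=3,fy=3);b=w[60:420,130:430]
c=np.hstack([a,b[:360]]);cv2.imwrite("pics/m1.png",c[:,:,::-1]);print(c.shape,cur()[2]["finger_gap"],cur()[2]["grip_force"])
E
```

```text
(360, 720, 3) 0.004794860690954068 0.0
```

View pics/m1.png

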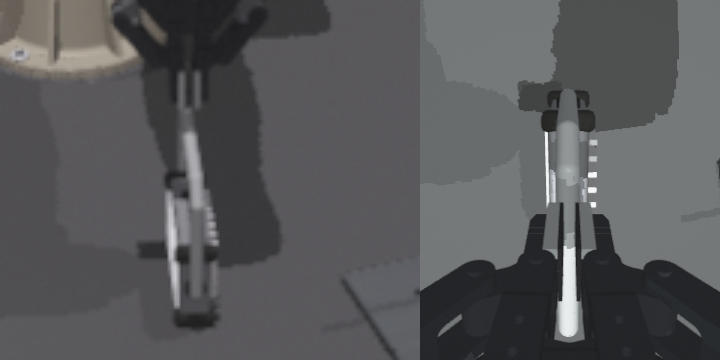

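```bash
python3 - <<'E'
from h import *
p,C,s=cur();g=p-C[:,2]*.019
print("state",s["finger_gap"],p)
for n,X in [("tcp",p),("grasp",g),("barfar",(.41,.044,.155)),("barnear",(.534,.027,.155)),("bar.50",(.5,.0325,.155))]:
    w=proj("wrist",X);q=proj("scene",X);print(n,"w",w,"crop",w-[130-420,60],"s",q,"crop",(q-[210,120])*3)
w=imaging.read_camera("wrist");b=cv2.resize(w[200:400,200:360],None,fx=3,fy=3,interpolation=cv2.INTER_CUBIC);cv2.imwrite("pics/m2.png",b[:,:,::-1])
E
```

```text
state 0.004794860690954068 [0.44247576 0.03904508 0.13646766]
tcp w [276.10096893 245.80639693] crop [566.10096893 185.80639693] s [272.25685396 166.10295482] crop [186.77056187 138.30886446]
grasp w [275.85756647 262.16029057] crop [565.85756647 202.16029057] s [272.29181167 160.01025347] crop [186.87543502 120.03076041]
barfar w [277.13128608 198.4438397 ] crop [567.13128608 138.4438397 ] s [271.48703327 153.09502676] crop [184.46109981  99.28508027]
barnear w [276.30833042 403.89205433] crop [566.30833042 343.89205433] s [275.54302618 181.74949883] crop [196.62907854 185.2484965 ]
bar.50 w [278.01161012 356.21441728] crop [568.01161012 296.21441728] s [274.69304581 173.35902347] crop [194.07913743 160.07707041]
```

View pics/m2.png

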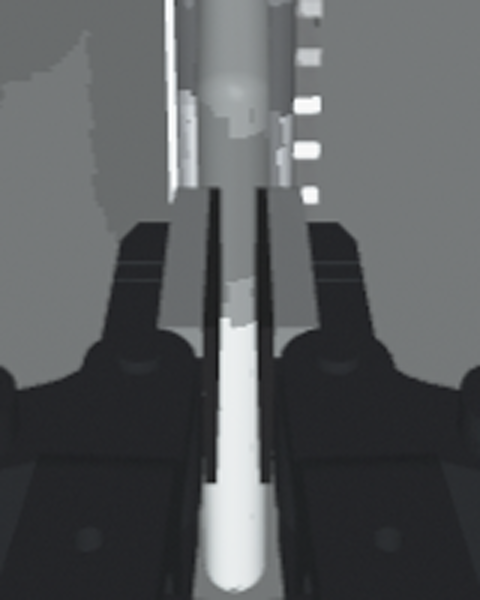

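{"method": "step_arm", "body": {
  "moves": [
    [[0,0,0],[0,0,0],45],
    [[0,0,0],[0,0,0],45],
    [[0,0,0],[0,0,0],45],
    [[0,0,0],[0,0,0],45],
    [[0,0,11],[0,0,0],45],
    [[0,0,21],[0,0,0],45],
    [[0,0,21],[0,0,0],45],
    [[0,0,21],[0,0,0],45]
  ]
}}

```text
clock: 3.97
tcp_pos: [0.4417, 0.0392, 0.1148]
orientation: [-0.001, 0.065, 0.998, 0.0]
wrist_force: [0.3, -0.5, 1.1]
finger_gap: 0.0449
grip_force: 0.0
```

{"method": "step_arm", "body": {
  "grip_force": 100,
  "moves": [
    [[0,0,0],[0,0,0],3],
    [[0,0,0],[0,0,0],3],
    [[0,0,0],[0,0,0],3],
    [[0,0,0],[0,0,0],3],
    [[0,0,0],[0,0,0],3],
    [[0,0,0],[0,0,0],3],
    [[0,0,0],[0,0,0],3]
  ]
}}

```text
clock: 4.55
tcp_pos: [0.4429, 0.0389, 0.1164]
orientation: [0.001, 0.065, 0.998, -0.0]
wrist_force: [-0.2, 0.9, 5.5]
finger_gap: 0.0065
grip_force: 98.5
```

{"method": "step_arm", "body": {
  "moves": [
    [[0,0,0],[0,0,0],40],
    [[0,0,0],[0,0,0],40],
    [[0,0,0],[0,0,0],40],
    [[0,0,0],[0,0,0],40],
    [[0,0,14],[0,0,0],40],
    [[0,0,14],[0,0,0],40],
    [[0,0,14],[0,0,0],40]
  ]
}}

```text
clock: 5.13
tcp_pos: [0.4417, 0.0392, 0.101]
orientation: [-0.001, 0.065, 0.998, 0.0]
wrist_force: [-0.2, 0.0, 0.6]
finger_gap: 0.0398
grip_force: 0.0
```

```bash
python3 - <<'E'
from h import *
print(cur()[2]["wrist_force"])
w=imaging.read_camera("wrist");s=imaging.read_camera("scene")
a=cv2.resize(s[120:240,220:340],None,fx=4,fy=4,interpolation=cv2.INTER_CUBIC);b=cv2.resize(w[180:420,190:350],None,fx=2,fy=2,interpolation=cv2.INTER_CUBIC)
c=np.hstack([a,b]);cv2.imwrite("pics/m3.png",c[:,:,::-1]);p=cur()[0];print(c.shape,p)
for X in (p,p+[0,0,.019]): print((proj("scene",X)-[220,120])*4,(proj("wrist",X)-[190,180])*2+[480,0])
E
```

```text
[-0.19291373  0.04246859  0.56413504]
(480, 800, 3) [0.44253906 0.03909578 0.10174772]
[208.8752851  227.78624661] [652.147642   131.53742556]
[209.00987074 204.26668391] [651.66562931 164.228589  ]
```

View pics/m3.png

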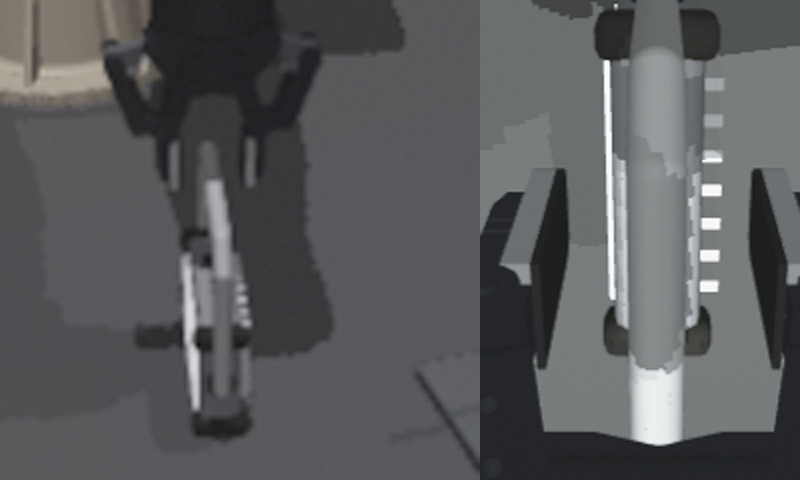

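{"method": "step_arm", "body": {
  "grip_force": 100,
  "moves": [
    [[0,0,0],[0,0,0],3],
    [[0,0,0],[0,0,0],3],
    [[0,0,0],[0,0,0],3],
    [[0,0,0],[0,0,0],3],
    [[0,0,0],[0,0,0],3],
    [[0,0,0],[0,0,0],3],
    [[0,0,0],[0,0,0],3]
  ]
}}

```text
clock: 5.82
tcp_pos: [0.4429, 0.039, 0.1022]
orientation: [0.001, 0.065, 0.998, -0.0]
wrist_force: [-1.1, -0.7, 5.8]
finger_gap: 0.0089
grip_force: 97.8
```

{"method": "step_arm", "body": {
  "moves": [
    [[0,0,-10],[0,0,0],3],
    [[0,0,-25],[0,0,0],3],
    [[0,0,-40],[0,0,0],3],
    [[0,0,-40],[0,0,0],3],
    [[0,0,-40],[0,0,0],3]
  ]
}}

```text
clock: 6.23
tcp_pos: [0.4429, 0.0391, 0.1414]
orientation: [0.0, 0.065, 0.998, 0.0]
wrist_force: [0.1, 0.5, -4.0]
finger_gap: 0.0084
grip_force: 97.6
```

```bash
python3 - <<'E'
from h import *
p,C,s=cur();print(p,s["wrist_force"],s["ft_torque"],s["finger_gap"],s["grip_force"])
w=imaging.read_camera("wrist");s=imaging.read_camera("scene")
a=cv2.resize(s[110:230,220:340],None,fx=4,fy=4,interpolation=cv2.INTER_CUBIC);b=cv2.resize(w[180:420,190:350],None,fx=2,fy=2,interpolation=cv2.INTER_CUBIC)
c=np.hstack([a,b]);cv2.imwrite("pics/m4.png",c[:,:,::-1])
E
```

```text
[0.44287332 0.0390894  0.14143791] [ 0.10414961  0.45515557 -4.01866751] [ 0.00181657  0.06093982 -0.02842184] 0.00842939049920975 97.63257622718811
```

View pics/m4.png

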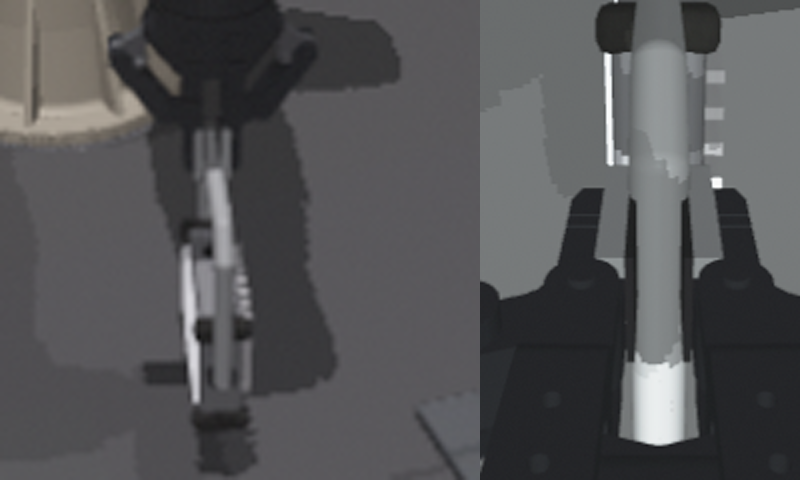

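```bash
python3 - <<'E'
from h import *
go([.5344,.151,.245],down(np.radians(96.2)))
E
```

```text
t 6.33 p [0.4417 0.0392 0.1404] shift [ -77.1  123.  -104.7] turn [ 0.    -0.002 -0.239] rows 4.292446515607867
```

{"method": "step_arm", "body": {
  "moves": [
    [[0,0,-35],[0,0,0],3],
    [[0,0,-70],[0,0,0],3],
    [[0,0,-105],[0,0,0],3],
    [[-20,30,-105],[0,0,-0.06],3],
    [[-40,62,-105],[0,0,-0.12],3],
    [[-60,93,-105],[0,0,-0.18],3],
    [[-78,123,-105],[0,0,-0.239],3],
    [[-78,123,-105],[0,0,-0.239],3]
  ]
}}

```text
clock: 7.0
tcp_pos: [0.5389, 0.1551, 0.2434]
orientation: [-0.0, -0.057, 0.998, 0.001]
wrist_force: [1.0, -0.9, -3.5]
finger_gap: 0.0087
grip_force: 97.9
```

{"method": "step_arm", "body": {
  "moves": [
    [[0,0,0],[0,0,0],3],
    [[0,0,0],[0,0,0],3],
    [[0,0,0],[0,0,0],3]
  ]
}}

```text
clock: 7.25
tcp_pos: [0.5349, 0.1502, 0.2458]
orientation: [-0.001, -0.054, 0.999, -0.0]
wrist_force: [-0.2, 0.6, -2.6]
finger_gap: 0.0086
grip_force: 97.9
```

```bash
python3 - <<'E'
from h import *
go([.5245,.2355,.245],down(np.radians(96.2)))
p,C,s=cur();print(s["wrist_force"],s["ft_torque"],s["finger_gap"])
w=imaging.read_camera("wrist");s=imaging.read_camera("scene")
cv2.imwrite("pics/w5.png",w[:,:,::-1]);cv2.imwrite("pics/s5.png",s[:,:,::-1])
a=cv2.resize(s[90:210,250:420],None,fx=2.8,fy=2.8,interpolation=cv2.INTER_CUBIC);b=w[84:420,200:524]
c=np.hstack([a,b]);cv2.imwrite("pics/m5.png",c[:,:,::-1]);print(c.shape)
bar=p-C[:,0]*.0293-C[:,2]*.053
for n,X in [("barend",bar-C[:,0]*.062),("barmid",bar),("tip",(.5555,.2095,.275)),("seat",(.5536,.2387,.268))]:
  print(n,X,(proj("scene",X)-[250,90])*2.8,proj("wrist",X)-[200,84]+[476,0])
E
```

```text
t 7.25 p [0.5349 0.1502 0.2458] shift [ 1.2 86.   0.7] turn [-0.    -0.002 -0.001] rows 2.0617508870856707
[-0.22039861  0.58379046 -2.63158823] [ 0.02038643  0.09004427 -0.00537544] 0.008559116626019232
(336, 800, 3)
barend [0.62577735 0.15996044 0.29858823] [271.07829569 154.97865952] [552.10622303 373.11884226]
barmid [0.56413401 0.15332088 0.29870984] [237.06484803 114.6796856 ] [551.67855197 272.68273175]
tip (0.5555, 0.2095, 0.275) [296.11240094 127.84178661] [666.75315026 234.05568318]
seat (0.5536, 0.2387, 0.268) [327.23770046 130.51853396] [718.93618146 227.41445169]
```

View pics/m5.png

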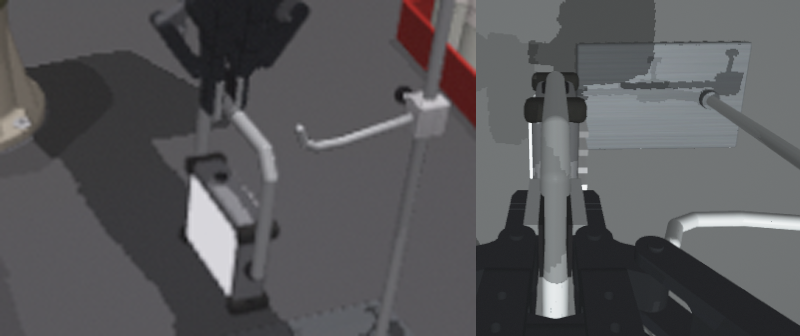

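```bash
python3 - <<'E'
from h import *
p,C,s=cur()
bar=p-C[:,0]*.0293-C[:,2]*.053
for sy in (-44,44):
  for sz in (-31,31):
    X=bar-C[:,1]*.016-C[:,0]*sy/1000+np.array([0,0,-.111+sz/1000]); print(sy,sz,(proj("scene",X)-[250,90])*2.8)
s=cv2.imread("pics/s5.png"); m=(s.min(2)>185).astype(np.uint8); m[:, :300]*=1
n,l,st,c=cv2.connectedComponentsWithStats(m)
for i in range(1,n):
  x,y,w,h,a=st[i]
  if 310<x+w/2<345 and 140<y+h/2<210 and a>30:
    k=np.argwhere(l==i)[:,::-1]; print(a,(c[i]-[250,90])*2.8,(cv2.boxPoints(cv2.minAreaRect(k.astype(np.float32)))-[250,90])*2.8)
    for f in (k[:,0].argmin(),k[:,0].argmax(),k[:,1].argmin(),k[:,1].argmax()): print((k[f]-[250,90])*2.8)
E
```

```text
-44 -31 [185.5643763  231.93864373]
-44 31 [190.23614356 172.81092587]
44 -31 [226.36345359 290.96699616]
44 31 [232.9197014  230.37331605]
360 [209.88333333 233.83888889] [[163.4769165  199.01537476]
 [195.78458252 177.47687378]
 [256.5230835  268.58453979]
 [224.21541748 290.12304077]]
[187.6 221.2]
[232.4 238. ]
[193.2 179.2]
[224.  288.4]
```

{"method": "step_arm", "body": {
  "moves": [
    [[0,20,0],[0,0,0],3],
    [[0,40,0],[0,0,0],3],
    [[1,60,0],[0,0,0],3],
    [[1,75,0],[0,0,0],3],
    [[1,86,0],[0,0,0],3],
    [[1,86,0],[0,0,0],3],
    [[1,86,0],[0,0,0],3]
  ]
}}

```text
clock: 7.93
tcp_pos: [0.5255, 0.2359, 0.2468]
orientation: [0.0, -0.054, 0.999, -0.0]
wrist_force: [0.1, -0.0, -2.9]
finger_gap: 0.0083
grip_force: 98.0
```

{"method": "step_arm", "body": {
  "moves": [
    [[0,0,8],[0,0,0],3],
    [[0,0,16],[0,0,0],3],
    [[0,0,24],[0,0,0],3],
    [[0,0,24],[0,0,0],3],
    [[0,0,24],[0,0,0],3]
  ]
}}

```text
clock: 8.35
tcp_pos: [0.525, 0.2355, 0.2213]
orientation: [-0.001, -0.054, 0.999, -0.0]
wrist_force: [-0.1, 0.2, -3.3]
finger_gap: 0.0086
grip_force: 97.9
```

Bar is about 0.274 now; lower the last millimetres until the weight is taken.

{"method": "step_arm", "body": {
  "moves": [
    [[0,0,3],[0,0,0],3],
    [[0,0,5],[0,0,0],3],
    [[0,0,5],[0,0,0],3]
  ]
}}

```text
clock: 8.6
tcp_pos: [0.5256, 0.2361, 0.2172]
orientation: [-0.0, -0.054, 0.999, -0.0]
wrist_force: [0.4, -0.1, -3.1]
finger_gap: 0.0086
grip_force: 98.0
```

{"method": "step_arm", "body": {
  "moves": [
    [[0,0,2],[0,0,0],3],
    [[0,0,2],[0,0,0],3]
  ]
}}

```text
clock: 8.77
tcp_pos: [0.5256, 0.2363, 0.2154]
orientation: [0.0, -0.054, 0.999, 0.0]
wrist_force: [-0.4, -0.5, -2.4]
finger_gap: 0.0086
grip_force: 98.0
```

{"method": "step_arm", "body": {
  "moves": [
    [[0,0,1.5],[0,0,0],3],
    [[0,0,2],[0,0,0],3],
    [[0,0,2],[0,0,0],3]
  ]
}}

```text
clock: 9.02
tcp_pos: [0.5257, 0.2364, 0.2145]
orientation: [0.001, -0.054, 0.999, 0.0]
wrist_force: [-2.3, -0.6, 3.4]
finger_gap: 0.0085
grip_force: 98.6
```

{"method": "step_arm", "body": {
  "moves": [
    [[0,0,1],[0,0,0],3],
    [[0,0,1],[0,0,0],3]
  ]
}}

```text
clock: 9.18
tcp_pos: [0.5258, 0.2364, 0.2139]
orientation: [0.001, -0.054, 0.999, 0.0]
wrist_force: [-2.9, -0.2, 7.4]
finger_gap: 0.0083
grip_force: 99.1
```

{"method": "step_arm", "body": {
  "moves": [
    [[0,0,-1.5],[0,0,0],3],
    [[0,0,-1.5],[0,0,0],12],
    [[0,0,-1.5],[0,0,0],18],
    [[0,0,-1.5],[0,0,0],26],
    [[0,0,-1.5],[0,0,0],40],
    [[0,0,-1.5],[0,0,0],40],
    [[0,0,-1.5],[0,0,0],40],
    [[0,0,-1.5],[0,0,0],40]
  ]
}}

```text
clock: 9.85
tcp_pos: [0.5256, 0.2362, 0.2139]
orientation: [-0.0, -0.054, 0.999, 0.0]
wrist_force: [-0.1, -0.2, 0.5]
finger_gap: 0.0401
grip_force: 0.0
```

```bash
python3 - <<'E'
from h import *
p,C,s0=cur();print(p,s0["wrist_force"],s0["finger_gap"])
s=imaging.read_camera("scene")[:,:,::-1];cv2.imwrite("pics/s6.png",s)
X0=np.array([.5536,.2387,.268]);f=X0-C[:,1]*.016-np.array([0,0,.111]);print("pred",f,proj("scene",f))
m=(s.min(2)>185).astype(np.uint8);n,l,st,c=cv2.connectedComponentsWithStats(m)
for i in range(1,n):
  if 330<c[i][0]<400 and 130<c[i][1]<230 and st[i][4]>30: print(st[i],c[i])
w=imaging.read_camera("wrist");cv2.imwrite("pics/w6.png",w[:,:,::-1])
g=cv2.cvtColor(w,cv2.COLOR_RGB2GRAY)
for r in (170,200,230): print(r,g[r,245:300:2].tolist())
E
```

```text
[0.5256434  0.23623772 0.21391158] [-0.08243648 -0.16461555  0.46098015] 0.04014570286346289
pred [0.55532749 0.22279353 0.15699886] [355.19844712 176.41362513]
[348 158  18  39 379] [356.47757256 176.8469657 ]
170 [127, 127, 128, 128, 128, 129, 106, 36, 52, 77, 79, 51, 30, 85, 95, 97, 99, 100, 101, 101, 101, 102, 100, 47, 28, 80, 79, 69]
200 [129, 129, 91, 38, 39, 40, 40, 40, 39, 41, 41, 72, 94, 96, 97, 98, 100, 100, 100, 101, 101, 100, 101, 101, 80, 46, 47, 48]
230 [119, 120, 120, 120, 120, 247, 145, 94, 99, 103, 100, 105, 114, 123, 141, 145, 148, 148, 147, 147, 147, 144, 138, 132, 121, 104, 103, 99]
```

{"method": "step_arm", "body": {
  "moves": [
    [[0,0,-20],[0,0,0],40],
    [[0,0,-45],[0,0,0],40],
    [[0,0,-80],[0,0,0],40],
    [[0,0,-120],[0,0,0],50],
    [[0,0,-140],[0,0,0],50],
    [[0,0,-140],[0,0,0],50]
  ]
}}

```text
clock: 10.45
tcp_pos: [0.5271, 0.2366, 0.3597]
orientation: [0.004, -0.054, 0.999, 0.001]
wrist_force: [-0.3, -0.4, -0.3]
finger_gap: 0.0504
grip_force: 0.0
```

```bash
python3 - <<'E'
from h import *
go([.4975,-.2755,.35],down(np.radians(-9)))
s=imaging.read_camera("scene")[:,:,::-1]
m=(s.min(2)>185).astype(np.uint8);n,l,st,c=cv2.connectedComponentsWithStats(m)
for i in range(1,n):
  if 330<c[i][0]<400 and 130<c[i][1]<230 and st[i][4]>30: print(st[i],c[i])
E
```

```text
t 10.45 p [0.5271 0.2366 0.3597] shift [  84.8 -506.     8.1] turn [0.009 0.005 1.836] rows 14.692637099645111
[348 158  18  39 383] [356.53524804 177.15926893]
```

{"method": "step_arm", "body": {
  "moves": [
    [[0,-40,0],[0,0,0],50],
    [[0,-80,0],[0,0,0.1],50],
    [[85,-506,8],[0,0,1.836],50],
    [[85,-506,8],[0,0,1.836],50],
    [[85,-506,8],[0,0,1.836],50],
    [[85,-506,8],[0,0,1.836],50],
    [[85,-506,8],[0,0,1.836],50],
    [[85,-506,8],[0,0,1.836],50]
  ]
}}

```text
clock: 11.17
tcp_pos: [0.511, -0.0939, 0.348]
orientation: [-0.001, 0.365, 0.931, 0.0]
wrist_force: [0.2, 0.4, -0.4]
finger_gap: 0.0499
grip_force: 0.0
```

```bash
python3 - <<'E'
from h import *
go([.4975,-.2755,.35],down(np.radians(-9)))
E
```

```text
t 11.17 p [ 0.511  -0.0939  0.348 ] shift [-113.6 -142.3   -2.1] turn [-0.002 -0.001  0.98 ] rows 7.8430032317098775
```

{"method": "step_arm", "body": {
  "moves": [
    [[-114,-142,-2],[0,0,0.92],50],
    [[-114,-142,-2],[0,0,0.92],50],
    [[-114,-142,-2],[0,0,0.92],50],
    [[-114,-142,-2],[0,0,0.92],50],
    [[-114,-142,-2],[0,0,0.92],50],
    [[-114,-142,-2],[0,0,0.92],50],
    [[-114,-142,-2],[0,0,0.92],50],
    [[-114,-142,-2],[0,0,0.92],50]
  ]
}}

```text
clock: 11.83
tcp_pos: [0.4995, -0.2746, 0.3493]
orientation: [-0.002, 0.741, 0.672, -0.0]
wrist_force: [-0.4, 0.5, -0.3]
finger_gap: 0.0499
grip_force: 0.0
```

{"method": "step_arm", "body": {
  "moves": [
    [[0,0,0],[0,0,0],50],
    [[0,0,0],[0,0,0],50]
  ]
}}

```text
clock: 12.0
tcp_pos: [0.4999, -0.2738, 0.3502]
orientation: [-0.001, 0.738, 0.675, -0.0]
wrist_force: [-0.7, 0.2, -0.2]
finger_gap: 0.05
grip_force: 0.0
```

```bash
python3 - <<'E'
from h import *
go([.4975,-.2755,.35],down(np.radians(-9)))
import pickle
P=imaging.camera_params("wrist");w=imaging.read_camera("wrist");pickle.dump(P,open("w7.pkl","wb"));cv2.imwrite("pics/w7.png",w[:,:,::-1])
t=imaging.read_camera("top");cv2.imwrite("pics/t7.png",t[:,:,::-1])
for n,X in [("capmid top",(.4975,-.2755,.213)),("cond",(.503,-.229,.199)),("temp",(.487,-.325,.203)),("arm mid",(.4975,-.2755,.165))]: print(n,proj("wrist",X,P))
E
```

```text
t 12.0 p [ 0.4999 -0.2738  0.3502] shift [-1.9 -2.2  0.2] turn [-0.002 -0.001  0.068] rows 0.5407397078733701
capmid top [277.53684599 184.08727572]
cond [279.04196976 129.5478164 ]
temp [271.43654737 231.38505376]
arm mid [277.79545028 171.76581687]
```

View pics/w7.png

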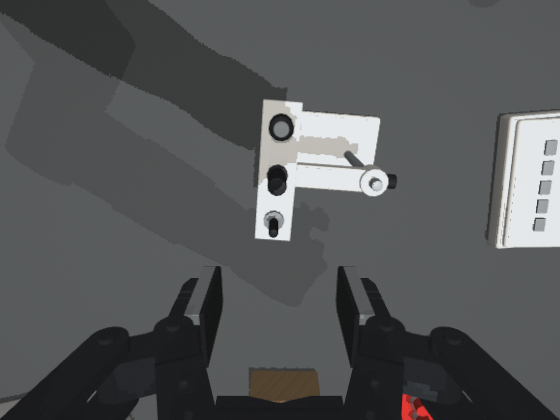

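```bash
python3 - <<'E'
from h import *
import pickle
P=pickle.load(open("w7.pkl","rb"));p,C,s=cur()
g=cv2.cvtColor(cv2.imread("pics/w7.png"),cv2.COLOR_BGR2GRAY)
for r in (262,266,270,275,285): print(r,"L",g[r,196:228].tolist(),"R",g[r,332:364].tolist())
T=np.array(P["pose"])
for gap in (50,53,56):
  for uvL,uvR in [((221,267),(338,267))]:
    (o,a),(_,b)=ray("w",uvL,P),ray("w",uvR,P)
    a,b=C.T@a,C.T@b;o=C.T@(o-p); k=gap/1000/abs(a[1]/1-b[1]/1); print(gap,(o+a*k)*1000,(o+b*k)*1000)
print("cam in tool",(C.T@(T[:3,3]-p))*1000)
m=(g<45).astype(np.uint8);
for r in range(164,196,3): 
  c=np.flatnonzero(g[r,255:300]<60)+255; print(r,c.min() if len(c) else 0,c.max() if len(c) else 0,len(c))
E
```

```text
262 L [92, 92, 92, 92, 92, 92, 92, 92, 91, 92, 91, 92, 91, 92, 92, 92, 92, 92, 92, 91, 91, 87, 81, 81, 81, 82, 82, 81, 82, 82, 81, 81] R [92, 92, 92, 92, 92, 93, 92, 92, 92, 92, 92, 92, 91, 92, 91, 91, 92, 92, 92, 92, 92, 92, 92, 92, 92, 92, 92, 92, 92, 92, 92, 91]
266 L [92, 91, 92, 92, 92, 91, 92, 86, 74, 71, 71, 72, 72, 73, 73, 73, 72, 73, 73, 62, 38, 34, 34, 40, 71, 92, 92, 91, 91, 91, 86, 86] R [91, 92, 92, 92, 92, 91, 68, 39, 33, 31, 38, 62, 72, 72, 72, 72, 72, 73, 72, 72, 72, 72, 76, 87, 92, 92, 92, 92, 92, 91, 92, 91]
270 L [92, 91, 92, 92, 92, 91, 89, 89, 88, 89, 88, 88, 88, 89, 88, 88, 88, 82, 59, 28, 26, 26, 23, 20, 32, 70, 92, 92, 91, 92, 91, 92] R [91, 92, 92, 92, 93, 66, 30, 20, 24, 24, 26, 27, 50, 79, 88, 88, 88, 88, 88, 88, 88, 88, 88, 89, 89, 91, 91, 92, 92, 92, 91, 92]
275 L [92, 92, 92, 91, 89, 88, 88, 89, 88, 88, 88, 88, 88, 88, 88, 82, 60, 25, 25, 26, 25, 21, 23, 22, 22, 66, 91, 92, 92, 92, 92, 92] R [92, 91, 92, 92, 82, 50, 22, 23, 23, 23, 26, 23, 27, 26, 75, 89, 88, 88, 88, 88, 89, 88, 88, 88, 88, 88, 89, 92, 91, 92, 92, 92]
285 L [79, 88, 88, 88, 88, 88, 88, 87, 88, 88, 88, 88, 75, 36, 26, 26, 25, 24, 23, 21, 23, 22, 22, 23, 22, 33, 69, 91, 91, 92, 92, 92] R [91, 92, 92, 92, 65, 29, 22, 22, 23, 24, 23, 23, 21, 25, 26, 26, 26, 50, 80, 88, 89, 89, 88, 88, 88, 87, 88, 88, 88, 88, 88, 54]
50 [ 10.00764141 -25.59218442 -40.88833438] [ 10.04838724  24.40781558 -40.90621139]
53 [  5.52781241 -27.08555004 -32.53994864] [  5.57100299  25.91444996 -32.55889827]
56 [  1.0479834  -28.57891566 -24.1915629 ] [  1.09361873  27.42108434 -24.21158515]
cam in tool [  84.67145812   -0.70275746 -180.02809665]
164 0 0 0
167 271 283 13
170 269 285 16
173 268 286 19
176 268 286 19
179 268 285 18
182 268 285 18
185 268 285 16
188 268 285 18
191 270 283 14
194 274 280 7
```

```bash
python3 - <<'E'
from h import *
import pickle
P=pickle.load(open("w7.pkl","rb"));p,C,s=cur();X=np.array((.4975,-.2755,.213))
for dx in (-9,0,9): print(dx,proj("w",X-C[:,0]*dx/1000,P))
s1=ray("scene",(105+94/2.5,120+126/2.5));t1=ray("top",(130+700/2.9,205+(488-325)/2.9))
for r in (184,186,187): print(r,tri(s1,t1,ray("w",(277,r),P)))
go([.4975,-.2755,.17],down(np.radians(-9)))
E
```

```text
-9 [277.52585517 174.34803741]
0 [277.53684599 184.08727572]
9 [277.54769762 193.65851707]
184 (array([ 0.49707492, -0.27675594,  0.20849611]), np.float64(0.0015649806565017539))
186 (array([ 0.49703953, -0.27732289,  0.20873707]), np.float64(0.002026583764465447))
187 (array([ 0.49702398, -0.27760437,  0.20886626]), np.float64(0.002326972501817856))
t 12.1 p [ 0.5001 -0.2737  0.3507] shift [ -2.1  -2.2 180.7] turn [-0.001 -0.001  0.068] rows 4.334422608960803
```

{"method": "step_arm", "body": {
  "moves": [
    [[-3.5,-2.5,0],[0,0,0.068],50],
    [[-3.5,-2.5,40],[0,0,0.068],50],
    [[-3.5,-2.5,80],[0,0,0.068],50],
    [[-3.5,-2.5,120],[0,0,0.068],50],
    [[-3.5,-2.5,150],[0,0,0.068],50],
    [[-3.5,-2.5,175],[0,0,0.068],50],
    [[-3.5,-2.5,180],[0,0,0.068],50],
    [[-3.5,-2.5,180],[0,0,0.068],50]
  ]
}}

```text
clock: 12.77
tcp_pos: [0.4962, -0.276, 0.1696]
orientation: [-0.002, 0.761, 0.649, -0.0]
wrist_force: [-0.0, 0.1, 1.1]
finger_gap: 0.0502
grip_force: 0.0
```

```bash
python3 - <<'E'
from h import *
go([.497,-.277,.148],down(np.radians(-9)));p,C,s=cur();print(s["wrist_force"])
P=imaging.camera_params("wrist");w=imaging.read_camera("wrist");g=cv2.cvtColor(w,cv2.COLOR_RGB2GRAY);cv2.imwrite("pics/w8.png",g)
X=np.array((.497,-.277,.213));
for dx in (-9,0,9): print(dx,proj("w",X-C[:,0]*dx/1000,P))
for r in range(190,330,6): 
  d=g[r,225:335]<60; c=np.flatnonzero(d)+225; print(r,(c.min(),c.max(),len(c)) if len(c) else 0)
E
```

```text
t 12.77 p [ 0.4962 -0.276   0.1696] shift [-0.9  1.1 21.6] turn [-0.004 -0.002 -0.001] rows 0.5181218376109705
[-0.0481506   0.12590938  1.06118626]
-9 [282.74515887 273.18959457]
0 [282.66901963 291.64922438]
9 [282.59525818 309.40741993]
190 (np.int64(270), np.int64(295), 23)
196 0
202 0
208 0
214 0
220 0
226 0
232 (np.int64(273), np.int64(289), 17)
238 (np.int64(266), np.int64(297), 32)
244 (np.int64(264), np.int64(299), 36)
250 (np.int64(263), np.int64(300), 38)
256 (np.int64(264), np.int64(299), 36)
262 (np.int64(265), np.int64(298), 34)
268 (np.int64(264), np.int64(298), 35)
274 (np.int64(264), np.int64(299), 36)
280 (np.int64(263), np.int64(300), 38)
286 (np.int64(263), np.int64(300), 38)
292 (np.int64(263), np.int64(301), 39)
298 (np.int64(265), np.int64(299), 35)
304 (np.int64(269), np.int64(294), 26)
310 (np.int64(273), np.int64(289), 14)
316 (np.int64(266), np.int64(295), 2)
322 (np.int64(278), np.int64(282), 5)
328 (np.int64(273), np.int64(288), 16)
```

{"method": "step_arm", "body": {
  "moves": [
    [[-1,0.5,6],[0,0,0],50],
    [[-1,0.5,12],[0,0,0],50],
    [[-1,0.5,12],[0,0,0],50]
  ]
}}

```text
clock: 13.07
tcp_pos: [0.4981, -0.2786, 0.1596]
orientation: [0.0, 0.761, 0.649, 0.0]
wrist_force: [0.2, 0.7, -0.8]
finger_gap: 0.0499
grip_force: 0.0
```

{"method": "step_arm", "body": {
  "moves": [
    [[0,0,5],[0,0,0],50],
    [[0,0,10],[0,0,0],50],
    [[0,0,10],[0,0,0],50]
  ]
}}

```text
clock: 13.32
tcp_pos: [0.4973, -0.278, 0.1485]
orientation: [-0.001, 0.761, 0.649, -0.0]
wrist_force: [-0.0, 0.3, 0.3]
finger_gap: 0.0499
grip_force: 0.0
```

```bash
python3 - <<'E'
from h import *
p,C,s=cur();print(p,s["wrist_force"])
P=imaging.camera_params("wrist");g=cv2.cvtColor(imaging.read_camera("wrist"),cv2.COLOR_RGB2GRAY);cv2.imwrite("pics/w9.png",g)
# white arm edge vs finger tips in scene/wrist
for X in (.165,.186,.192,.213): print(X,proj("w",(.497,-.277,X),P),proj("scene",(.497,-.277,X)))
for c in (205,210,215,345,350): print(c,[(r,int(g[r,c])) for r in range(180,330,5)])
E
```

```text
[ 0.49734805 -0.27800452  0.14845495] [-0.03346511  0.34771118  0.25421553]
0.165 [279.5088553  259.52912121] [146.31302942 185.47381568]
0.186 [279.51706204 281.16157443] [144.81701994 178.30128486]
0.192 [279.51976457 288.3415825 ] [144.38490924 176.22014804]
0.213 [279.53085349 318.10629629] [142.85610367 168.82250934]
205 [(180, 61), (185, 62), (190, 92), (195, 92), (200, 92), (205, 92), (210, 92), (215, 91), (220, 92), (225, 92), (230, 87), (235, 81), (240, 81), (245, 82), (250, 81), (255, 81), (260, 81), (265, 81), (270, 88), (275, 88), (280, 88), (285, 88), (290, 87), (295, 61), (300, 26), (305, 26), (310, 23), (315, 23), (320, 22), (325, 22)]
210 [(180, 61), (185, 61), (190, 90), (195, 92), (200, 91), (205, 92), (210, 92), (215, 92), (220, 92), (225, 92), (230, 91), (235, 82), (240, 82), (245, 82), (250, 81), (255, 81), (260, 81), (265, 82), (270, 88), (275, 88), (280, 75), (285, 26), (290, 26), (295, 21), (300, 23), (305, 21), (310, 21), (315, 24), (320, 24), (325, 21)]
215 [(180, 61), (185, 61), (190, 61), (195, 92), (200, 92), (205, 92), (210, 92), (215, 92), (220, 92), (2
[... 234 characters left out ...]
(180, 188), (185, 187), (190, 232), (195, 232), (200, 232), (205, 232), (210, 232), (215, 233), (220, 232), (225, 232), (230, 190), (235, 122), (240, 161), (245, 184), (250, 185), (255, 185), (260, 153), (265, 148), (270, 79), (275, 25), (280, 27), (285, 24), (290, 22), (295, 22), (300, 22), (305, 23), (310, 22), (315, 22), (320, 21), (325, 22)]
350 [(180, 188), (185, 187), (190, 232), (195, 232), (200, 232), (205, 232), (210, 232), (215, 232), (220, 232), (225, 232), (230, 190), (235, 123), (240, 160), (245, 184), (250, 185), (255, 185), (260, 152), (265, 232), (270, 88), (275, 88), (280, 88), (285, 80), (290, 24), (295, 28), (300, 23), (305, 23), (310, 22), (315, 21), (320, 24), (325, 21)]
```

{"method": "step_arm", "body": {
  "grip_force": 60,
  "moves": [
    [[1,0,2],[0,0,0],50],
    [[1,0,2],[0,0,0],4],
    [[1,0,2],[0,0,0],4],
    [[1,0,2],[0,0,0],4],
    [[1,0,2],[0,0,0],4],
    [[1,0,2],[0,0,0],4],
    [[1,0,2],[0,0,0],4],
    [[1,0,2],[0,0,0],4]
  ]
}}

```text
clock: 14.03
tcp_pos: [0.498, -0.2774, 0.1477]
orientation: [0.0, 0.761, 0.649, 0.0]
wrist_force: [-1.1, 1.0, 1.5]
finger_gap: 0.0161
grip_force: 58.5
```

{"method": "step_arm", "body": {
  "moves": [
    [[0,0,-10],[0,0,0],4],
    [[0,0,-35],[0,0,0],4],
    [[0,0,-65],[0,0,0],4],
    [[0,0,-95],[0,0,0],4],
    [[0,0,-125],[0,0,0],4],
    [[0,0,-155],[0,0,0],4],
    [[0,0,-180],[0,0,0],4],
    [[0,0,-180],[0,0,0],4]
  ]
}}

```text
clock: 14.7
tcp_pos: [0.4993, -0.2783, 0.3336]
orientation: [0.004, 0.761, 0.649, 0.001]
wrist_force: [0.1, 0.8, 0.2]
finger_gap: 0.016
grip_force: 58.9
```

```bash
python3 - <<'E'
from h import *
p,C,s=cur();print(p,s["wrist_force"],s["finger_gap"],s["grip_force"])
g=imaging.read_camera("scene")[:,:,::-1];cv2.imwrite("pics/s10.png",g)
a=cv2.imread("pics/scene0.png")
# expected electrode points
cap=np.array([.4975,-.2775,.192+p[2]-.1477]);
for n,dz in [("captop",.021),("cap",0),("collar",-.024),("bulb",-.145)]: print(n,proj("scene",cap+[0,0,dz]))
d=cv2.absdiff(g,a).max(2)
for r in range(95,200,5): c=np.flatnonzero(d[r,100:190]>12)+100; print(r,c.min() if len(c) else 0,c.max() if len(c) else 0,len(c))
for r in (120,140,150,160): print(r,g[r,130:155].mean(1).astype(int).tolist())
E
```

```text
[ 0.49929009 -0.27833884  0.3336044 ] [0.05554622 0.83006534 0.24046738] 0.01599689404001217 58.876474499702454
captop [127.97847908  95.10078763]
cap [129.72787477 104.24891367]
collar [131.69992668 114.44248031]
bulb [141.16074415 161.79430834]
95 117 133 15
100 121 135 12
105 123 135 12
110 127 130 4
115 125 135 11
120 128 132 5
125 129 133 5
130 131 185 5
135 132 135 4
140 132 136 5
145 133 137 5
150 134 138 5
155 135 183 7
160 137 183 8
165 138 189 7
170 138 187 19
175 139 189 21
180 136 189 22
185 116 175 32
190 114 189 30
195 146 189 9
120 [118, 114, 102, 96, 86, 88, 89, 88, 88, 88, 88, 89, 89, 88, 88, 88, 88, 89, 88, 88, 89, 88, 88, 87, 89]
140 [89, 89, 101, 113, 114, 111, 104, 94, 89, 89, 89, 88, 88, 89, 89, 89, 88, 90, 89, 89, 89, 89, 89, 89, 89]
150 [90, 89, 89, 89, 103, 112, 116, 112, 103, 93, 90, 90, 89, 89, 89, 89, 89, 90, 90, 90, 89, 90, 89, 90, 90]
160 [90, 90, 90, 90, 89, 90, 101, 113, 116, 117, 108, 95, 90, 89, 90, 91, 90, 90, 89, 90, 85, 81, 79, 80, 80]
```

```bash
cat >> h.py <<'E'
def fin(tilt=45,psi=6.3):
    c,s=np.cos(np.radians(psi)),np.sin(np.radians(psi));t=np.radians(tilt)
    z=np.array([-s*np.sin(t),c*np.sin(t),-np.cos(t)]);y=np.array([c,s,0]);return np.column_stack([np.cross(y,z),y,z])
E
python3 - <<'E'
from h import *
go([.55,-.03,.36],down(np.radians(6.3)))
E
```

```text
t 14.75 p [ 0.499  -0.2781  0.3308] shift [253.   11.2 -29.8] turn [ 0.005  0.003 -0.269] rows 6.1146050354697765
```

{"method": "step_arm", "body": {
  "moves": [
    [[0,0,-20],[0,0,0],4],
    [[30,2,-30],[0,0,-0.05],4],
    [[65,4,-30],[0,0,-0.1],4],
    [[100,6,-30],[0,0,-0.15],4],
    [[140,8,-30],[0,0,-0.2],4],
    [[180,9,-30],[0,0,-0.25],4],
    [[220,10,-30],[0,0,-0.269],4],
    [[253,11,-30],[0,0,-0.269],4]
  ]
}}

```text
clock: 15.42
tcp_pos: [0.5483, -0.0266, 0.3561]
orientation: [-0.001, 0.667, 0.745, -0.0]
wrist_force: [0.7, 0.1, -0.2]
finger_gap: 0.0162
grip_force: 58.9
```

{"method": "step_arm", "body": {
  "moves": [
    [[0,0,0],[0,0,0],4],
    [[0,0,0],[0,0,0],4],
    [[0,0,0],[0,0,0],4]
  ]
}}

```text
clock: 15.67
tcp_pos: [0.5485, -0.0292, 0.3564]
orientation: [-0.001, 0.667, 0.745, -0.001]
wrist_force: [-0.2, 0.2, -0.7]
finger_gap: 0.0166
grip_force: 58.9
```

```bash
python3 - <<'E'
from h import *
go([.57,.0,.31],fin());print(np.round(cur()[2]["joint_pos"],2),cur()[2]["grip_force"])
E
```

```text
t 15.67 p [ 0.5485 -0.0292  0.3564] shift [26.7 24.7 46.4] turn [-0.002  0.785  0.   ] rows 6.283285816919453
[-0.2   0.28  0.4   1.69 -0.    1.26] 58.8898229598999
```

{"method": "step_arm", "body": {
  "moves": [
    [[4,4,7],[0,0.11,0],4],
    [[8,7,14],[0,0.22,0],4],
    [[12,11,21],[0,0.33,0],4],
    [[16,15,28],[0,0.44,0],4],
    [[20,18,35],[0,0.55,0],4],
    [[24,22,42],[0,0.66,0],4],
    [[27,25,46],[0,0.785,0],4],
    [[27,25,46],[0,0.785,0],4]
  ]
}}

```text
clock: 16.33
tcp_pos: [0.5704, -0.0047, 0.3024]
orientation: [-0.292, 0.619, 0.683, 0.255]
wrist_force: [0.5, 0.2, -4.8]
finger_gap: 0.0161
grip_force: 58.9
```

{"method": "step_arm", "body": {
  "moves": [
    [[0,0,0],[0,0,0],4],
    [[0,0,0],[0,0,0],4]
  ]
}}

```text
clock: 16.5
tcp_pos: [0.5707, -0.0007, 0.3119]
orientation: [-0.283, 0.617, 0.688, 0.255]
wrist_force: [0.3, 0.5, -0.1]
finger_gap: 0.0163
grip_force: 58.9
```

```bash
python3 - <<'E'
from h import *
go([.57,.092,.231],fin());p,C,s=cur();print(np.round(s["joint_pos"],2),s["grip_force"],s["wrist_force"])
g=imaging.read_camera("scene")[:,:,::-1];cv2.imwrite("pics/s11.png",g);a=cv2.imread("pics/s6.png");t=imaging.read_camera("top")[:,:,::-1];cv2.imwrite("pics/t11.png",t)
cap=p-C[:,2]*.044
for n,k in [("collar",.024),("mid",.08),("bulb",.145)]: print(n,cap+k*C[:,2],proj("scene",cap+k*C[:,2]),proj("top",cap+k*C[:,2]))
u,v=proj("scene",cap+.11*C[:,2]);d=cv2.absdiff(g,cv2.imread("pics/scene0.png")).max(2)
print("patch");
for r in range(int(v)-14,int(v)+22,3): print(r,int(u)-15,d[r,int(u)-15:int(u)+30].tolist())
E
```

```text
t 16.5 p [ 0.5707 -0.0007  0.3119] shift [  8.4   9.2 122.4] turn [ 0.001  0.003 -0.001] rows 2.950554815569733
[-0.5   0.6   0.5   1.99  0.61  0.79] 58.89080464839935 [ 0.3340364   0.53354248 -0.13199866]
collar [ 0.57225881 -0.0146858   0.32611854] [260.89630182 129.64916191] [279.31240331 235.1920272 ]
mid [0.56801167 0.02454666 0.28638472] [278.43663736 142.68871935] [264.48505831 237.04146914]
bulb [0.56308196 0.07008432 0.24026511] [297.31600774 156.76967185] [248.32891223 239.04720136]
patch
135 272 [31, 30, 31, 32, 31, 32, 30, 31, 31, 29, 31, 31, 32, 32, 32, 32, 31, 33, 30, 28, 23, 21, 21, 20, 21, 20, 19, 20, 20, 20, 21, 22, 21, 20, 19, 20, 20, 3, 14, 14, 15, 14, 14, 15, 14]
138 272 [58, 45, 11, 20, 32, 31, 31, 32, 30, 31, 31, 32, 32, 32, 31, 31, 31, 30, 30, 26, 19, 20, 20, 22, 21, 20, 21, 19, 19, 21, 20, 20, 21, 21, 20, 13, 6, 15, 14, 14, 14, 14, 15, 14, 15]
141 272 [35, 47, 54, 53, 53, 41, 7, 22, 36, 32, 32, 31, 32, 30, 31, 31, 32, 30, 25, 21, 22, 21, 20, 21, 20, 21, 21, 19, 20, 20, 21, 20, 21, 21, 12, 6, 13, 12, 14, 14, 14, 14, 14, 14, 14]
144 272 [10, 11, 7, 11, 27, 41, 4
[... 830 characters left out ...]
3, 4, 3]
159 272 [123, 109, 76, 32, 33, 32, 32, 32, 31, 32, 32, 31, 31, 32, 32, 30, 31, 31, 31, 31, 26, 15, 14, 36, 47, 50, 27, 9, 6, 2, 3, 4, 3, 3, 3, 2, 3, 3, 3, 3, 3, 3, 4, 3, 3]
162 272 [117, 114, 82, 33, 31, 33, 33, 31, 31, 33, 33, 31, 31, 32, 32, 31, 32, 30, 32, 32, 30, 31, 32, 31, 31, 31, 21, 4, 3, 3, 3, 3, 3, 3, 3, 3, 4, 3, 3, 3, 3, 3, 3, 2, 4]
165 272 [111, 115, 106, 72, 31, 31, 33, 32, 31, 32, 33, 32, 31, 31, 33, 32, 32, 31, 32, 29, 32, 32, 32, 31, 30, 30, 12, 3, 1, 4, 2, 2, 2, 3, 3, 2, 4, 4, 3, 3, 3, 3, 4, 3, 4]
168 272 [104, 116, 113, 78, 32, 30, 32, 31, 32, 32, 32, 32, 31, 33, 31, 32, 32, 32, 32, 31, 32, 31, 32, 31, 22, 3, 3, 3, 2, 3, 2, 3, 2, 3, 3, 3, 3, 3, 3, 4, 3, 2, 3, 3, 3]
```

{"method": "step_arm", "body": {
  "moves": [
    [[2,2,20],[0,0,0],4],
    [[4,4,45],[0,0,0],4],
    [[6,6,70],[0,0,0],4],
    [[8,8,90],[0,0,0],4],
    [[8,9,108],[0,0,0],4],
    [[8,9,117],[0,0,0],4],
    [[8,9,122],[0,0,0],4],
    [[8,9,122],[0,0,0],4]
  ]
}}

```text
clock: 17.27
tcp_pos: [0.5692, 0.0938, 0.2322]
orientation: [-0.284, 0.616, 0.689, 0.255]
wrist_force: [-0.2, -0.4, -1.1]
finger_gap: 0.0162
grip_force: 59.0
```

{"method": "step_arm", "body": {
  "moves": [
    [[0,0,0],[0,0,0],4],
    [[0,0,0],[0,0,0],4],
    [[0,0,0],[0,0,0],4],
    [[0,0,0],[0,0,0],4],
    [[0,0,0],[0,0,0],4]
  ]
}}

```text
clock: 17.68
tcp_pos: [0.5699, 0.092, 0.2308]
orientation: [-0.285, 0.617, 0.688, 0.255]
wrist_force: [0.1, 0.5, -0.9]
finger_gap: 0.0158
grip_force: 59.0
```

```bash
python3 - <<'E'
from h import *
go([.57,.092,.231],fin());p,C,s=cur();print(np.round(s["joint_pos"],2),np.abs(s["qvel"]).max(),s["grip_force"],s["wrist_force"])
g=imaging.read_camera("scene")[:,:,::-1];cv2.imwrite("pics/s12.png",g);a=cv2.imread("pics/s6.png")
cap=p-C[:,2]*.044;b=cap+.145*C[:,2]
print("bulb",b,proj("scene",b),"axis tilt",np.degrees(np.arccos(-C[2,2])))
f=np.array([.5553,.2228,.157]);L=np.array([[-.11,.994,0],[-.994,-.11,0],[0,0,1]]);print("in face frame",L@(b-f),"face px",proj("scene",f))
m=(g.min(2)>185).astype(np.uint8);n,l,st,c=cv2.connectedComponentsWithStats(m)
for i in range(1,n):
  if 320<c[i][0]<400 and 130<c[i][1]<230 and st[i][4]>15: print(st[i],c[i])
u,v=proj("scene",b)
for r in range(int(v)-12,int(v)+14,3): print(r,int(u)-20,g[r,int(u)-20:int(u)+22].mean(1).astype(int).tolist())
s0=cv2.imread("pics/scene0.png");d=cv2.absdiff(g,s0).max(2)
print("change holder",(d[165:250,112:185]>40).sum(),"bottle/beaker",(d[270:325,235:330]>40).sum())
E
```

```text
t 17.68 p [0.5699 0.092  0.2308] shift [ 0.1  0.1 -0.1] turn [ 0.001  0.    -0.   ] rows 0.008277725018801191
[-0.37  0.53  0.19  1.67  0.68  0.94] 0.00471304817384072 58.950408697128296 [ 0.07678105  0.47241185 -0.90457168]
bulb [0.56213542 0.16295181 0.15937588] [333.0804898  180.20873733] axis tilt 44.971987357323954
in face frame [-0.060241   -0.0002111   0.00237588] face px [355.19707839 176.40645324]
[347 158  19  40 391] [356.31202046 177.04603581]
168 313 [120, 131, 139, 144, 142, 128, 107, 93, 93, 94, 93, 94, 93, 94, 94, 94, 93, 93, 93, 94, 95, 94, 94, 94, 94, 94, 94, 95, 94, 94, 94, 94, 95, 94, 79, 191, 218, 221, 221, 221, 221, 221]
171 313 [95, 98, 103, 110, 120, 131, 140, 145, 142, 129, 106, 94, 94, 93, 95, 94, 94, 94, 93, 95, 94, 94, 93, 94, 94, 94, 94, 95, 95, 94, 94, 94, 93, 90, 110, 206, 221, 221, 221, 221, 221, 221]
174 313 [93, 92, 93, 92, 94, 97, 102, 109, 121, 131, 141, 145, 143, 129, 106, 93, 94, 94, 94, 94, 94, 93, 93, 94, 93, 94, 94, 94, 94, 94, 93, 85, 70, 63, 174, 215, 221, 221, 221, 221, 221, 221]
177 313 [93, 93, 92, 93, 93, 93, 94, 91, 94, 97, 103, 110, 12
[... 377 characters left out ...]
 93, 94, 93, 94, 93, 93, 102, 116, 125, 124, 105, 93, 93, 93, 94, 94, 94, 95, 94, 94, 93, 95, 95, 94, 94, 88, 72, 180, 216, 221, 221]
186 313 [93, 93, 94, 94, 94, 94, 92, 93, 93, 93, 93, 94, 93, 94, 95, 94, 94, 94, 94, 93, 94, 94, 93, 94, 94, 95, 94, 94, 94, 94, 94, 94, 94, 93, 94, 94, 94, 95, 88, 76, 115, 208]
189 313 [94, 93, 93, 93, 93, 94, 94, 93, 94, 93, 93, 94, 93, 93, 93, 93, 93, 94, 93, 93, 94, 94, 94, 94, 94, 94, 94, 94, 94, 93, 95, 94, 94, 94, 94, 95, 94, 95, 94, 95, 90, 77]
192 313 [94, 93, 93, 94, 93, 94, 93, 93, 94, 93, 93, 93, 94, 94, 93, 95, 94, 94, 93, 94, 94, 94, 93, 94, 94, 95, 94, 94, 94, 94, 95, 94, 94, 94, 93, 93, 95, 94, 93, 94, 94, 94]
change holder 170 bottle/beaker 0
```

```bash
python3 -c "
from h import *
print(env.hand_in())"
```

```text
the job is handed in; nothing more can be done
None
```

The job is handed in (no verdict came back): by my last scene-camera check, the lamp hangs on the hook, let go, lit face away from the rod, and the pH electrode is held still at 45°, bulb about 60 mm before the face.

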